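# Clear the line gauge off a type galley and run the letters into its corner

## Task

The steel line gauge lies across the type galley: hang it by its eye on the free peg of the tool rack and let go of it. Then take the galley by the hand grip on its far end and tip it up, keeping its near left corner resting on the bench, until the three loose wooden letters have slid by themselves (do not push them with the fingers) together into that near left corner. Finish while still holding the galley tilted like that, ready for the letters to be tied up; leave the other things on the bench where they are.

Things in the scene. Friction and masses are not known exactly. Their poses are not given: they have to be found in the camera images.
- galley: type galley, loose on the bench: flat open wooden tray, 244 (x) x 174 (y) mm outside, 0.4 to 0.6 kg; origin at the centre of its underside, x along its length away from the robot, y left, z up. Rails 12 mm thick, tops at 34 mm; inside 218 x 146 mm, slippery zinc floor at 7 mm. The middle 110 mm of the far rail rises to 60 mm as a hand grip (heights above the underside)
- galley_grip (a point): point on the hand grip of the galley's far rail: centre of its 12 mm thickness and 110 mm length, 13 mm below its top and 47 mm above the galley's underside; axes as the galley
- galley_corner (a point): inner near left corner of the galley at floor level, where the letters are to gather: the inside runs 218 mm from here along +x and 146 mm along -y; axes as the galley
- galley_near_left (a point): outer near left bottom corner of the galley, the one that stays on the bench
- galley_near_right (a point): outer near right bottom corner of the galley
- galley_far_left (a point): outer far left bottom corner of the galley
- type_a: loose wooden letter block, 50 (x) x 30 (y) x 23 mm, 30 g, origin at the centre of its underside, lying in the far half of the galley; on its floor it slides from a slope of roughly 9 to 12 degrees, more when it also rubs along a wall
- type_b: loose wooden letter block, 50 x 34 x 23 mm, as type_a
- type_c: loose wooden letter block, 50 x 36 x 23 mm, as type_a
- gauge: steel line gauge: flat bar 216 (x) x 26 (y) x 4 (z) mm, 80 g, origin at the centre of its underside; it lies flat across the near part of the galley, on the tops of both side rails, eye to the right
- gauge_mid (a point): centre of the gauge's bar, half-way through its thickness; x along the bar towards the eye, z up out of its top face
- gauge_eye (a point): centre of the gauge's eye, a round through hole of 15 mm diameter, 93 mm from the centre along +x and 15 mm from that end
- rack: tool rack, fixed: upright wooden board 220 mm wide, 16 mm thick, top at 297 mm, on a foot that reaches 35 mm in front of it. Origin at the bench under the middle of the board's front face; that face looks along its -x (towards the robot), y to the left. Scissors hang on its left peg, 62 mm left of the middle.
- peg_root (a point): root of the rack's free (right) peg: where its axis meets the board's front face, 45 mm right of the board's middle and 245 mm up; axes as the rack. The peg is a 6 mm round rod, 50 mm long from here, pointing out of the face (rack -x) and upward at 40 degrees above level, with a rounded tip
- tin_lid: bystander: small white tin, 62 mm across, 24 mm high, origin under its centre
- loupe: bystander: black loupe, 42 mm across, 40 mm high, origin under its centre
- wax_block: bystander: white block 73 x 165 x 34 mm, origin under its centre

How it is judged:
By the outcome, as a careful person would: the job done as asked, in the order asked, and still so for the second after the job is handed in, while the arm keeps its last pose, push and grip.
It also fails if it takes over 58 s, if anything falls off the work surface, if the arm or the gripper's body presses on something with over 40 N, if the wrist force passes 120 N, or if a joint passes its speed limit or range.

## Robot

A 7-joint arm with a two-finger parallel gripper is mounted at the origin on a cart in front of the work surface, level with it; the furniture and walls round the work are solid. World frame = base frame: x ahead of the robot, y to its left, z up, the work surface at z = 0. Lengths are in m, angles in rad, forces in N, time in s.
With the tool pointing down it reaches from about 0.425 to 0.925 m from the base axis. Payload 6.8 kg.
Tool frame: the origin (TCP) lies on the centre line of the jaws, within the pads' length; the fingertips stand 19 mm ahead of it and the grasp point (between the pads) is the TCP (tcp_to_tips is the distance from the TCP to the fingertips, in m); x points along the fingers, y is the direction in which the jaws open and shut, and the axes are right-handed (so a half turn about x gives the same grasp; the last joint's range is limited). The gripper opens to 85 mm and grips with 20 to 120 N. Pads are 22 mm wide; open, the fingers measure 114 mm over their backs; the gripper's body (76 mm by 85 mm) begins 54 mm behind the grasp point. The pads swing forward as they close: fully open they stand 13 mm farther back than shut.
Start: joints at [-1.226, 0.477, 0.022, 1.555, -0.011, 1.109, -0.083], TCP at [0.295, 0.607, 0.25] pointing down, gripper open.
Joint ranges: [-2.96, 2.96], [-0.34, 2.1], [-1.41, 1.46], [0.24, 2.44], [-1.37, 4.51], [0.17, 1.92], [-2.96, 2.96]. Speed limits (rad/s): [2.39, 2.39, 3.14, 3.14, 3.14, 3.14, 3.14].

## Interface

Orientations are given as a unit quaternion [w, x, y, z].
In Python, from station import get_obs, read_camera, hand_in, spot_in, cut_out, tcp_to_tips gives the robot as it stands.
- The arm moves only by the shell command python3 -m jog 'ROWS' [FORCE]. ROWS is JSON, a list of rows, each an object of numbers: "gripper": the closure, from 0 (fully open) to 1 (shut); "dx", "dy", "dz": the shift along the world's x, y, z in m; "rx", "ry", "rz": the turn, a rotation vector about the world's x, y, z in degrees. In form: [{"gripper": .., "dx": .., "dy": .., "dz": .., "rx": .., "ry": .., "rz": ..}, ...]. A call has 1 to 10 rows; each row is the pose to reach, as a shift and turn from the pose commanded when the call began; what a row does not reach only later rows make up. A row lasts 1/10 s, in which the tool goes at most 50 mm and 8.59 degrees, less where a joint would pass 70% of its speed; a pose out of reach is approached as far as the arm can. A call with a gripper value outside its range is refused whole. The fingers move at their own pace and stop on an object; FORCE is the grip in N (left out, the last holds). Time passes only in rows, so rows that repeat a pose let the fingers close. It gives the time, the measured TCP pose, the force and the opening at its end, in the units of the state.
- get_obs(): the state, without advancing time (a new reading comes with each control period).
- read_camera(name): name is "side" or "top" or "wrist"; returns a dict with "pixels" (420x560x3 uint8, blue, green, red), "range_z" (420x560 float32, m along the optical axis (not along the pixel's ray), 0 where there is no reading), "camera_matrix" (3x3 intrinsics, pixels), "D" ([k1, k2, p1, p2, k3] as OpenCV has them; the pictures are not rectified), "cam_to_world" (4x4, takes a point from camera to world coordinates). Camera axes: x right, y down, z forward; pixel columns grow to the right and rows downward; lengths in m; the calibration is good to about 2 mm. A picture is of the moment at which its call begins.
- hand_in(): hands the job in, once; it reports no verdict.
Trained networks look in the newest picture that a camera, given by its name, has taken for a name from the list of things; names that differ only in an ending like _2 or _b are one class to them, and where a whole thing is asked for, a point or a joint stands for the part that bears it (a point fixed in the world has none). Each returns a list of dicts, best first, with "conf" (0 to 1); they miss things now and then, are a little off and sometimes report something else, mostly with a low value. They report only what shows in the picture. A call takes as long as a camera call.
- spot_in(camera, label): "box" ([centre column, centre row, width, height] in pixels, round what is visible of it).
- cut_out(camera, label): "mask" (420x560 bool, what is visible of it) and "box" ([centre column, centre row, width, height] in pixels, round what is visible of it).
The state is a dict: "t": time; "q": joint angles; "joint_vel": joint speeds; "joint_torque": joint torques, N m; "eef_pos": TCP position; "tool_rot": TCP orientation; "contact_force": force on the tool from outside, world axes, zero at the start; "torque": the same for the moment, N m; "gripper_width": opening from 0.0 (shut) to 1.0 (fully open).
Only numpy, scipy, OpenCV 4.12 (cv2) and the standard library are available. Lean on these libraries where they do the work, as an engineer would, in place of code of your own. Each camera call takes 0.05 s, during which the arm holds its last target. There are 200 camera calls.

## Working session

There is one attempt and no reset: what is moved stays moved. The work goes in short steps, Python scripts to look and compute and a shell command to move; the robot and the scene stay as the last step left them, time stands still between calls to the robot, and variables do not carry over. Pictures are saved under pics/ and viewed, about 8 in all and at most 12, crops included, and the job is handed in when it is done.

```bash
ls; mkdir -p pics
cat > h.py <<'E'
import numpy as np, cv2, json
from station import *
def pts(c, mask=None):
    z=c["range_z"]; h,w=z.shape
    u,v=np.meshgrid(np.arange(w),np.arange(h))
    m=(z>0) if mask is None else (mask&(z>0))
    p=np.stack([u[m],v[m]],-1).astype(np.float64).reshape(-1,1,2)
    n=cv2.undistortPoints(p,np.array(c["camera_matrix"]),np.array(c["D"],float)).reshape(-1,2)
    P=np.c_[n*z[m][:,None],z[m]]; T=np.array(c["cam_to_world"])
    return P@T[:3,:3].T+T[:3,3]
def proj(c,P):
    T=np.linalg.inv(np.array(c["cam_to_world"])); 
    Q=np.atleast_2d(P)@T[:3,:3].T+T[:3,3]
    return cv2.projectPoints(Q,np.zeros(3),np.zeros(3),np.array(c["camera_matrix"]),np.array(c["D"],float))[0].reshape(-1,2)
E
python3 - <<'E'
from h import *
ims=[]
for n in["top","side"]:
    c=read_camera(n); im=c["pixels"].copy(); np.savez(n+"0.npz",**{k:np.array(v) for k,v in c.items()})
    print(n,np.array(c["cam_to_world"]).round(2).tolist())
    cv2.imwrite(f"pics/{n}0.png",im)
    for l in["galley","type_a","gauge","rack","tin_lid","loupe","wax_block"]:
        for d in cut_out(n,l)[:4]:
            p=pts(c,d["mask"])
            print(n,l,round(d["conf"],2),np.round(d["box"]), np.median(p,0).round(3) if len(p) else None, p.min(0).round(3) if len(p) else'',p.max(0).round(3)if len(p) else'')
o=get_obs();print({k:np.round(v,3).tolist() for k,v in o.items()})
E
```

```text
pics
top [[0.02, -1.0, 0.09, 0.41], [-1.0, -0.02, 0.01, -0.05], [-0.01, -0.09, -1.0, 1.2], [0.0, 0.0, 0.0, 1.0]]
top type_a 0.71 [207. 198.  15.  22.] [0.532 0.141 0.03 ] [0.506 0.127 0.001] [0.561 0.158 0.037]
top type_a 0.65 [222. 198.  17.  22.] [0.525 0.096 0.03 ] [0.501 0.078 0.004] [0.551 0.115 0.037]
top type_a 0.56 [188. 198.  12.  22.] [0.526 0.186 0.029] [0.5   0.169 0.   ] [0.555 0.212 0.038]
top gauge 0.96 [199. 225.  84.  18.] [0.455 0.155 0.038] [0.439 0.048 0.001] [0.471 0.261 0.045]
top rack 0.88 [393. 155. 126.  87.] [ 0.613 -0.29   0.174] [ 0.537 -0.488 -0.022] [ 0.766 -0.176  0.301]
top tin_lid 0.79 [297. 244.  26.  26.] [ 0.416 -0.094  0.022] [ 0.386 -0.122 -0.002] [ 0.445 -0.064  0.029]
top tin_lid 0.17 [199. 228.  85.  15.] [0.455 0.162 0.038] [ 0.439  0.048 -0.001] [0.474 0.261 0.045]
top loupe 0.5 [336. 240.  19.  12.] [ 0.428 -0.191  0.038] [ 0.411 -0.211  0.031] [ 0.448 -0.171  0.045]
top loupe 0.17 [202. 206.  75. 100.] [0.516 0.147 0.009] [ 0.385  0.054 -0.   ] [0.641 0.238 0.066]
top wax_block 0.91 [386. 243.  72.  48.] [ 0.425 -0.315  0.034] [ 0.361 -0.4
[... 647 characters left out ...]
.301]
side tin_lid 0.55 [255. 264.  19.  21.] [ 0.418 -0.106  0.023] [ 0.39  -0.128  0.002] [ 0.443 -0.064  0.027]
side loupe 0.32 [270. 218.   9.  31.] [0.453 0.148 0.04 ] [0.436 0.045 0.001] [0.47  0.302 0.045]
side wax_block 0.93 [255. 320.  52.  60.] [ 0.43  -0.34   0.033] [ 0.36  -0.407 -0.005] [ 0.491 -0.205  0.04 ]
{'t': 0.8, 'q': [-1.226, 0.477, 0.022, 1.555, -0.012, 1.109, -0.083], 'joint_vel': [0.0, -0.0, -0.001, -0.001, 0.002, 0.0, 0.002], 'joint_torque': [-0.001, -59.628, 1.607, -28.153, 0.013, 0.002, 0.0], 'eef_pos': [0.295, 0.607, 0.25], 'tool_rot': [0.689, 0.159, 0.689, -0.159], 'contact_force': [1.22, -0.343, -0.456], 'torque': [-0.038, 0.019, -0.012], 'gripper_width': 0.998}
```

View pics/top0.png

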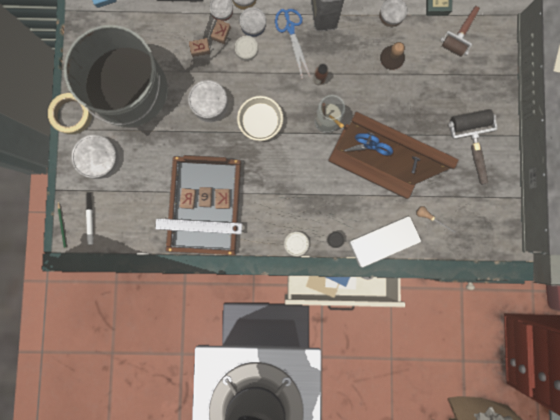

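View pics/side0.png

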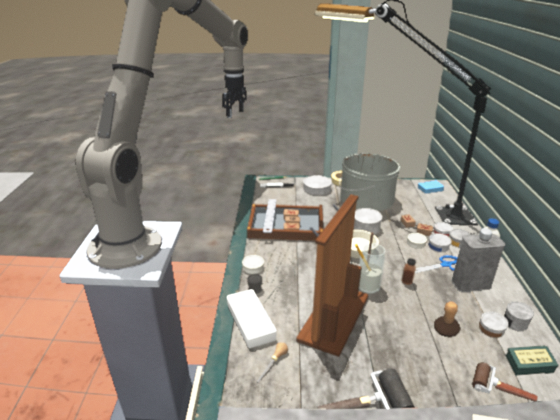

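The top view shows the galley at about (205,205), with the gauge across it and its eye at (237,228). The rack is at about (392,158), and its front face looks toward the robot, slightly turned. Next I'll fit the poses.

Run:
```python
from h import *
C={n:dict(np.load(n+"0.npz")) for n in["top","side"]}
for n,c in C.items():
    P=pts(c); 
    # rack board top edge: z>0.285
    s=P[(P[:,2]>.285)&(P[:,2]<.31)&(P[:,0]<.8)&(P[:,0]>.5)&(P[:,1]<-.1)&(P[:,1]>-.5)]
    if len(s): r=cv2.minAreaRect(s[:,:2].astype(np.float32)); print(n,"racktop",len(s),np.round(s.mean(0),3),cv2.boxPoints(r).round(3).tolist(),r[1:])
    s=P[(P[:,2]>.05)&(P[:,2]<.28)&(P[:,0]<.8)&(P[:,0]>.5)&(P[:,1]<-.1)&(P[:,1]>-.5)]
    print("board",len(s),s.min(0),s.max(0))
    # galley
    s=P[(P[:,2]>.022)&(P[:,2]<.07)&(P[:,0]<.67)&(P[:,0]>.37)&(P[:,1]<.29)&(P[:,1]>.02)]
    ex=s[~((s[:,0]<.48)&(s[:,2]>.036))]
    r=cv2.minAreaRect(ex[:,:2].astype(np.float32)); print(n,"galley",cv2.boxPoints(r).round(3).tolist(),r)
    g=s[(s[:,2]>.053)]; print("grip",len(g),np.median(g,0),g.min(0),g.max(0))
    g=s[(s[:,0]<.48)&(s[:,2]>.0355)&(s[:,0]>.43)]
    if len(g)>5: r=cv2.minAreaRect(g[:,:2].astype(np.float32)); print("gauge",len(g),np.median(g[:,2]),cv2.boxPoints(r).round(3).tolist(),r)
    im=c["pixels"]
a=C["top"]["pixels"]; A=cv2.resize(a[110:200,325:465],None,fx=4,fy=4,interpolation=cv2.INTER_CUBIC)
B=cv2.resize(a[145:260,155:250],(0,0),fx=360/115,fy=360/115,interpolation=cv2.INTER_CUBIC)
cv2.imwrite("pics/c1.png",cv2.resize(np.hstack([A[:360],B]),None,fx=.9,fy=.9))
```

```text
top racktop 1300 [ 0.621 -0.295  0.296] [[0.5429999828338623, -0.38100001215934753], [0.5849999785423279, -0.4009999930858612], [0.6809999942779541, -0.20000000298023224], [0.6380000114440918, -0.18000000715255737]] ((0.22253985702991486, 0.046880681067705154), 64.59396362304688)
board 3552 [ 0.55873147 -0.39091438  0.05007098] [ 0.77085303 -0.13572385  0.27999841]
top galley [[0.3840000033378601, 0.050999999046325684], [0.628000020980835, 0.041999999433755875], [0.6359999775886536, 0.25600001215934753], [0.3919999897480011, 0.26499998569488525]] ((0.5098437666893005, 0.1531752198934555), (0.21384529769420624, 0.24417909979820251), 87.88682556152344)
grip 211 [0.62418457 0.14075064 0.05861075] [0.61783239 0.08613222 0.05316984] [0.63272407 0.19401434 0.06575933]
gauge 745 0.03829861648922961 [[0.4309999942779541, 0.25999999046325684], [0.4309999942779541, 0.04699999839067459], [0.4790000021457672, 0.04800000041723251], [0.4790000021457672, 0.26100000739097595]] ((0.4548318684101105, 0.15402129292488098), (0.04795921966433525, 0.21295011043548584), 0.1472654789686203)
side racktop 624
[... 353 characters left out ...]
 galley [[0.38199999928474426, 0.057999998331069946], [0.625, 0.04699999839067459], [0.6340000033378601, 0.2329999953508377], [0.38999998569488525, 0.24400000274181366]] ((0.5075919032096863, 0.14523760974407196), (0.18645036220550537, 0.24378834664821625), 87.39647674560547)
grip 66 [0.62235194 0.12746684 0.06087809] [0.61616051 0.083403   0.05384404] [0.63008015 0.19007994 0.06672726]
gauge 277 0.039619554400061374 [[0.4300000071525574, 0.26600000262260437], [0.4309999942779541, 0.04500000178813934], [0.4790000021457672, 0.04500000178813934], [0.4779999852180481, 0.26600000262260437]] ((0.454220175743103, 0.15551553666591644), (0.04808355122804642, 0.22103135287761688), 0.3076399862766266)
```

View pics/c1.png

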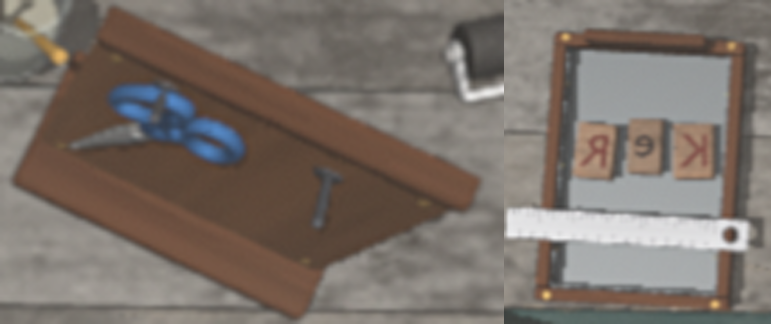

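The crop shows the peg on the right of the board at about (320,190), the scissors at (170,130), and the gauge lying level with its eye at its right end. The letters clear the gauge. Next I'll fit the gauge axis, peg axis and tool axes.

Run:
```python
from h import *
from scipy.spatial.transform import Rotation as R
C={n:dict(np.load(n+"0.npz")) for n in["top","side"]}
o=get_obs(); M=R.from_quat(np.roll(o["tool_rot"],-1)).as_matrix(); print("tool axes x,y,z\n",M.T.round(3))
read_camera("top")
d=cut_out("top","gauge")[0]; c=C["top"]; m=d["mask"]
P=pts(c,m); P=P[(P[:,2]>.033)&(P[:,2]<.045)]
r=cv2.minAreaRect(P[:,:2].astype(np.float32)); print("gauge",cv2.boxPoints(r).round(3).tolist(),r, np.linalg.svd(P[:,:2]-P[:,:2].mean(0),full_matrices=False)[2][0],P.mean(0))
for l in["peg_root","gauge_eye","gauge_mid","galley_grip"]:
    print(l,[(round(x["conf"],2),np.round(x["box"],1)) for x in spot_in("top",l)[:2]])
ry=np.array([.431,.902,0]);ry/=np.linalg.norm(ry);rx=np.array([ry[1],-ry[0],0])
for n,c in C.items():
    P=pts(c); P=P[(P[:,0]<.8)&(P[:,0]>.5)&(P[:,1]<-.1)&(P[:,1]>-.5)]
    t=P[(P[:,2]>.291)&(P[:,2]<.303)]; 
    print(n,"top band rx pct",np.percentile(t@rx,[2,10,50,90,98]).round(4),"ry",np.percentile(t@ry,[.5,1,50,99,99.5]).round(4))
    for lo,hi in((.06,.12),(.12,.18),(.18,.28)):
        f=P[(P[:,2]>lo)&(P[:,2]<hi)]; f=f[(f@rx>.62)&(f@rx<.72)];print(" face",lo,len(f),np.percentile(f@rx,[5,25,50,75,95]).round(4), "ry",np.percentile(f@ry,[1,99]).round(3))
    f=P[(P[:,2]>.08)&(P[:,2]<.28)]; ff=f@rx; b=np.median(ff); A=np.c_[f@ry,np.ones(len(f))]
    g=abs(ff-b)<.012; k=np.linalg.lstsq(A[g],ff[g],rcond=None)[0]; print(" slope",k, np.median(ff[g]))
    pk=f[(ff<b-.008)&(ff>b-.06)&(f[:,2]>.2)]
    q=np.c_[pk@rx-b,pk@ry,pk[:,2]]; q=q[np.argsort(q[:,0])]; q=q[q[:,1]<np.median(t@ry)-.02]; print(" peg pts\n",q[:: max(1,len(q)//14)].round(3))
```

```text
tool axes x,y,z
 [[-0.     0.    -1.   ]
 [ 0.437  0.899  0.   ]
 [ 0.899 -0.437 -0.   ]]
gauge [[0.43799999356269836, 0.04800000041723251], [0.46399998664855957, 0.04699999839067459], [0.4729999899864197, 0.25999999046325684], [0.44699999690055847, 0.26100000739097595]] ((0.4552290141582489, 0.15399563312530518), (0.2133808135986328, 0.02593255415558815), 87.62334442138672) [-0.04148324 -0.9991392 ] [0.455101   0.15503171 0.03798739]
peg_root [(0.78, array([392.9, 156.6, 133.5,  81. ]))]
gauge_eye [(0.74, array([200.7, 226.5,  81.2,  15.4])), (0.67, array([393.6, 155.4, 130.8,  87.1]))]
gauge_mid [(0.89, array([199.1, 225.8,  88.8,  14.1]))]
galley_grip [(0.67, array([333.8, 238.2,  23.5,  18.5])), (0.65, array([204.5, 205. ,  76.4, 102.3]))]
top top band rx pct [0.6779 0.6792 0.6878 0.6968 0.6991] ry [-0.1074 -0.1063  0.0007  0.1108  0.1118]
 face 0.06 731 [0.6807 0.6814 0.682  0.6832 0.7156] ry [-0.103  0.187]
 face 0.12 655 [0.6723 0.6812 0.6817 0.6822 0.7101] ry [-0.103  0.172]
 face 0.18 1517 [0.6687 0.675  0.6812 0.6817 0.6823] ry [-0.103  0.109]
 slope [-0.01867031  0.6802905
[... 526 characters left out ...]
[-0.1098 -0.1095 -0.0191  0.1065  0.1094]
 face 0.06 940 [0.6885 0.6965 0.6977 0.7092 0.7182] ry [-0.108  0.181]
 face 0.12 758 [0.6868 0.6957 0.6966 0.6971 0.7094] ry [-0.109  0.171]
 face 0.18 1352 [0.6838 0.6955 0.6961 0.6967 0.6972] ry [-0.109  0.106]
 slope [0.01428288 0.6963493 ] 0.6963830394274172
 peg pts
 [[-0.057 -0.044  0.277]
 [-0.05  -0.043  0.278]
 [-0.045 -0.043  0.274]
 [-0.041 -0.041  0.269]
 [-0.016 -0.102  0.236]
 [-0.014 -0.105  0.268]
 [-0.013 -0.105  0.21 ]
 [-0.013 -0.108  0.26 ]
 [-0.012 -0.105  0.234]
 [-0.012 -0.107  0.268]
 [-0.011 -0.107  0.218]
 [-0.01  -0.107  0.207]
 [-0.01  -0.107  0.202]
 [-0.009 -0.108  0.239]
 [-0.009 -0.106  0.251]
 [-0.008 -0.104  0.232]]
```

```bash
python3 -m jog '[{"gripper":0.3,"dx":0.016,"dy":-0.045,"dz":0,"rz":-7},{"gripper":0.45,"dx":0.032,"dy":-0.09,"dz":0,"rz":-14},{"gripper":0.45,"dx":0.048,"dy":-0.135,"dz":0,"rz":-21},{"gripper":0.45,"dx":0.064,"dy":-0.18,"dz":0,"rz":-28},{"gripper":0.45,"dx":0.08,"dy":-0.226,"dz":0,"rz":-35},{"gripper":0.45,"dx":0.096,"dy":-0.271,"dz":-0.01,"rz":-42},{"gripper":0.45,"dx":0.112,"dy":-0.316,"dz":-0.02,"rz":-49},{"gripper":0.45,"dx":0.128,"dy":-0.361,"dz":-0.03,"rz":-56},{"gripper":0.45,"dx":0.144,"dy":-0.406,"dz":-0.04,"rz":-63},{"gripper":0.45,"dx":0.16,"dy":-0.452,"dz":-0.05,"rz":-66.5}]' 40
python3 -m jog '[{"gripper":0.45},{"gripper":0.45},{"gripper":0.45}]'
python3 - <<'E'
from h import *
c=read_camera("wrist"); np.savez("w1.npz",**{k:np.array(v) for k,v in c.items()})
print(np.array(c["cam_to_world"]).round(3).tolist(),tcp_to_tips)
cv2.imwrite("pics/w1.png",c["pixels"])
for l in["gauge","galley","type_a"]:
  for d in cut_out("wrist",l)[:3]:
    P=pts(c,d["mask"]); print(l,d["conf"],np.round(d["box"]),np.median(P,0).round(4))
    if l=="gauge": 
        g=P[(P[:,2]>.03)&(P[:,2]<.048)]; r=cv2.minAreaRect(g[:,:2].astype(np.float32)); print(cv2.boxPoints(r).round(4).tolist(),r)
o=get_obs();print({k:np.round(v,3).tolist() for k,v in o.items()})
E
```

```text
[[0.439, 0.852, 0.287, 0.221], [0.899, -0.416, -0.14, 0.643], [0.0, 0.319, -0.948, 0.374], [0.0, 0.0, 0.0, 1.0]] 0.019
gauge 0.69 [ 76. 386. 146.  68.] [0.4815 0.2057 0.0289]
[[0.33410000801086426, 0.11469999700784683], [0.39910000562667847, 0.0544000007212162], [0.5618000030517578, 0.2295999974012375], [0.4968999922275543, 0.289900004863739]] ((0.44798773527145386, 0.17214183509349823), (0.23912611603736877, 0.08864526450634003), 47.11082458496094)
galley 0.77 [ 75. 386. 144.  69.] [0.4771 0.2021 0.0291]
type_a 0.66 [103. 414.  15.  11.] [0.5272 0.1569 0.0275]
type_a 0.58 [115. 404.  32.  33.] [0.5184 0.1938 0.0293]
{'t': 1.3, 'q': [-1.226, 0.477, 0.022, 1.555, -0.011, 1.109, -0.083], 'joint_vel': [0.001, 0.002, -0.001, -0.002, -0.001, -0.002, 0.002], 'joint_torque': [-0.001, -59.632, 1.607, -28.154, 0.013, 0.002, 0.0], 'eef_pos': [0.295, 0.607, 0.25], 'tool_rot': [0.689, 0.159, 0.689, -0.159], 'contact_force': [-0.285, -0.069, -0.834], 'torque': [-0.019, 0.032, 0.006], 'gripper_width': 0.999}$[0]: bad value
$[0]: bad value
```

View pics/w1.png

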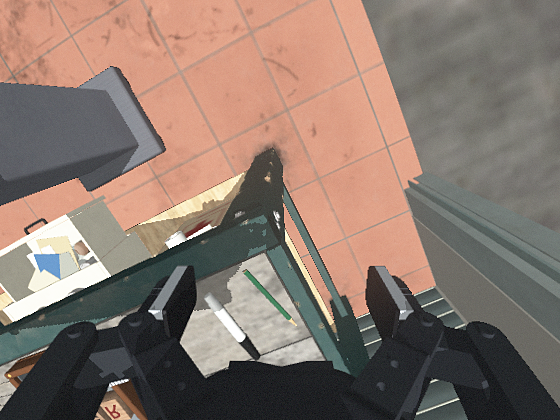

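The arm didn't move. The wrist view shows only the bench edge, with the galley at the lower left. It seems every key is required in each row.

```bash
python3 -m jog '[{"gripper":0.3,"dx":0.016,"dy":-0.045,"dz":0,"rx":0,"ry":0,"rz":-7},{"gripper":0.45,"dx":0.032,"dy":-0.09,"dz":0,"rx":0,"ry":0,"rz":-14},{"gripper":0.45,"dx":0.048,"dy":-0.135,"dz":0,"rx":0,"ry":0,"rz":-21},{"gripper":0.45,"dx":0.064,"dy":-0.18,"dz":0,"rx":0,"ry":0,"rz":-28},{"gripper":0.45,"dx":0.08,"dy":-0.226,"dz":0,"rx":0,"ry":0,"rz":-35},{"gripper":0.45,"dx":0.096,"dy":-0.271,"dz":-0.01,"rx":0,"ry":0,"rz":-42},{"gripper":0.45,"dx":0.112,"dy":-0.316,"dz":-0.02,"rx":0,"ry":0,"rz":-49},{"gripper":0.45,"dx":0.128,"dy":-0.361,"dz":-0.03,"rx":0,"ry":0,"rz":-56},{"gripper":0.45,"dx":0.144,"dy":-0.406,"dz":-0.04,"rx":0,"ry":0,"rz":-63},{"gripper":0.45,"dx":0.16,"dy":-0.452,"dz":-0.05,"rx":0,"ry":0,"rz":-66.5}]' 40
python3 -m jog '[{"gripper":0.45,"dx":0,"dy":0,"dz":0,"rx":0,"ry":0,"rz":0},{"gripper":0.45,"dx":0,"dy":0,"dz":0,"rx":0,"ry":0,"rz":0},{"gripper":0.45,"dx":0,"dy":0,"dz":0,"rx":0,"ry":0,"rz":0}]'
cat > w.py <<'E'
import sys
from h import *
n=sys.argv[1]
c=read_camera("wrist"); np.savez(n+".npz",**{k:np.array(v) for k,v in c.items()})
cv2.imwrite(f"pics/{n}.png",c["pixels"])
for l in sys.argv[2:]:
  for d in cut_out("wrist",l)[:3]:
    P=pts(c,d["mask"]); print(l,d["conf"],np.round(d["box"]),np.median(P,0).round(4))
    if l=="gauge": 
        g=P[(P[:,2]>.034)&(P[:,2]<.048)]; r=cv2.minAreaRect(g[:,:2].astype(np.float32)); print(cv2.boxPoints(r).round(4).tolist(),r)
o=get_obs();print({k:np.round(v,3).tolist() for k,v in o.items()})
E
python3 w.py w2 gauge galley
```

```text
t: 2.3
eef_pos: [0.4558, 0.1535, 0.2004]
tool_rot: [0.488, 0.512, 0.488, -0.511]
contact_force: [0.9, 0.4, 0.2]
gripper_width: 0.551
t: 2.6
eef_pos: [0.4552, 0.1563, 0.2006]
tool_rot: [0.49, 0.51, 0.49, -0.51]
contact_force: [-0.9, 1.1, 0.0]
gripper_width: 0.551
gauge 0.63 [281. 186.  30. 215.] [0.4554 0.1751 0.0378]
[[0.43720000982284546, 0.046799998730421066], [0.4641999900341034, 0.04569999873638153], [0.4729999899864197, 0.26159998774528503], [0.44589999318122864, 0.26269999146461487]] ((0.45506107807159424, 0.154168963432312), (0.21608605980873108, 0.027077697217464447), 87.67880249023438)
galley 0.56 [342. 194. 263. 163.] [0.5345 0.1561 0.0077]
{'t': 2.75, 'q': [-0.809, 0.225, 0.403, 2.081, -0.117, 0.856, -0.379], 'joint_vel': [-0.0, 0.001, 0.006, 0.002, 0.001, 0.001, -0.0], 'joint_torque': [0.23, -35.472, 3.077, -23.585, 0.017, 0.001, -0.002], 'eef_pos': [0.455, 0.157, 0.201], 'tool_rot': [0.49, 0.51, 0.49, -0.51], 'contact_force': [-0.511, 0.523, -0.048], 'torque': [-0.04, 0.037, -0.0], 'gripper_width': 0.547}
```

View pics/w2.png

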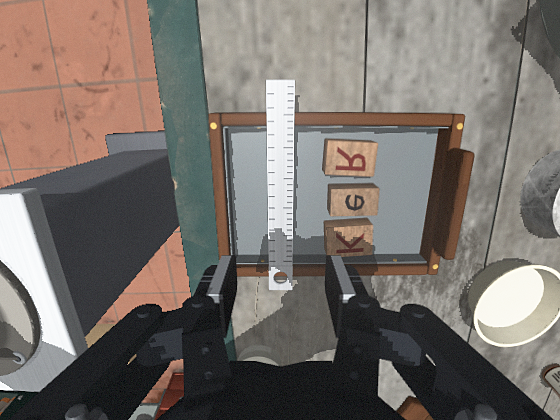

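The wrist view shows the gauge centred between the jaws. Its far end is at (281,80) and its eye at (281,278). The letters are clear to the right, so I'll descend and grip.

```bash
python3 -m jog '[{"gripper":0.45,"dx":0,"dy":-0.002,"dz":-0.04,"rx":0,"ry":0,"rz":0},{"gripper":0.45,"dx":0,"dy":-0.002,"dz":-0.08,"rx":0,"ry":0,"rz":0},{"gripper":0.45,"dx":0,"dy":-0.002,"dz":-0.12,"rx":0,"ry":0,"rz":0},{"gripper":0.45,"dx":0,"dy":-0.002,"dz":-0.145,"rx":0,"ry":0,"rz":0},{"gripper":0.45,"dx":0,"dy":-0.002,"dz":-0.158,"rx":0,"ry":0,"rz":0},{"gripper":0.45,"dx":0,"dy":-0.002,"dz":-0.158,"rx":0,"ry":0,"rz":0},{"gripper":0.8,"dx":0,"dy":-0.002,"dz":-0.158,"rx":0,"ry":0,"rz":0},{"gripper":0.8,"dx":0,"dy":-0.002,"dz":-0.158,"rx":0,"ry":0,"rz":0},{"gripper":0.8,"dx":0,"dy":-0.002,"dz":-0.158,"rx":0,"ry":0,"rz":0},{"gripper":0.8,"dx":0,"dy":-0.002,"dz":-0.158,"rx":0,"ry":0,"rz":0}]' 50
python3 -m jog '[{"gripper":1,"dx":0,"dy":0,"dz":0,"rx":0,"ry":0,"rz":0},{"gripper":1,"dx":0,"dy":0,"dz":0.0,"rx":0,"ry":0,"rz":0},{"gripper":1,"dx":0,"dy":0,"dz":0.03,"rx":0,"ry":0,"rz":0},{"gripper":1,"dx":0,"dy":0,"dz":0.08,"rx":0,"ry":0,"rz":0},{"gripper":1,"dx":0,"dy":0,"dz":0.13,"rx":0,"ry":0,"rz":0},{"gripper":1,"dx":0,"dy":0,"dz":0.18,"rx":0,"ry":0,"rz":0},{"gripper":1,"dx":0,"dy":0,"dz":0.21,"rx":0,"ry":0,"rz":0},{"gripper":1,"dx":0,"dy":0,"dz":0.21,"rx":0,"ry":0,"rz":0}]'
```

```text
t: 3.75
eef_pos: [0.4563, 0.1536, 0.0437]
tool_rot: [0.489, 0.511, 0.489, -0.51]
contact_force: [-2.8, 0.2, 7.5]
gripper_width: 0.283
t: 4.55
eef_pos: [0.4577, 0.1539, 0.2573]
tool_rot: [0.49, 0.514, 0.489, -0.507]
contact_force: [0.3, -0.1, -1.0]
gripper_width: 0.285
```

```bash
cat > tgt.py <<'E'
from h import *
from scipy.spatial.transform import Rotation as R
RY=np.array([.4311,.9023,0]);RX=np.array([.9023,-.4311,0]);Z=np.array([0,0,1.])
c,s=np.cos(np.radians(40)),np.sin(np.radians(40))
TX=RX*c-Z*s; U=RX*s+Z*c; D=-TX   # tool x, gauge x, peg outward
ROOT=np.array([.5957,-.3329,.245])
RT=R.from_matrix(np.c_[TX,RY,np.cross(TX,RY)])
def obs():
    o=get_obs(); return np.array(o["eef_pos"]),R.from_quat(np.roll(o["tool_rot"],-1))
E
python3 - <<'E'
from tgt import *
p,q=obs()
print("rotvec",np.degrees((RT*q.inv()).as_rotvec()).round(2), "tool z",q.as_matrix()[:,2].round(3),"tz target",RT.as_matrix()[:,2].round(3))
T=ROOT+.09*D-.093*U-.0075*TX
print("T",T.round(4),"d",(T-p).round(4))
E
```

```text
rotvec [-45.79 -26.99  62.16] tool z [-0.043 -0.999 -0.006] tz target [ 0.58  -0.277  0.766]
T [ 0.4744 -0.2749  0.2364] d [ 0.0166 -0.4289 -0.0209]
```

```bash
python3 -m jog '[{"gripper":1,"dx":0.002,"dy":-0.043,"dz":0.01,"rx":-4.58,"ry":-2.7,"rz":6.22},{"gripper":1,"dx":0.003,"dy":-0.086,"dz":0.02,"rx":-9.16,"ry":-5.4,"rz":12.43},{"gripper":1,"dx":0.005,"dy":-0.129,"dz":0.02,"rx":-13.74,"ry":-8.1,"rz":18.65},{"gripper":1,"dx":0.006,"dy":-0.171,"dz":0.02,"rx":-18.32,"ry":-10.8,"rz":24.86},{"gripper":1,"dx":0.006,"dy":-0.214,"dz":0.02,"rx":-22.9,"ry":-13.5,"rz":31.08},{"gripper":1,"dx":0.004,"dy":-0.257,"dz":0.02,"rx":-27.47,"ry":-16.19,"rz":37.3},{"gripper":1,"dx":0.002,"dy":-0.3,"dz":0.01,"rx":-32.05,"ry":-18.89,"rz":43.51},{"gripper":1,"dx":0,"dy":-0.343,"dz":0,"rx":-36.63,"ry":-21.59,"rz":49.73},{"gripper":1,"dx":0,"dy":-0.386,"dz":-0.01,"rx":-41.21,"ry":-24.29,"rz":55.94},{"gripper":1,"dx":0,"dy":-0.42,"dz":-0.02,"rx":-45.79,"ry":-26.99,"rz":62.16}]'
python3 -m jog '[{"gripper":1,"dx":0,"dy":0,"dz":0,"rx":0,"ry":0,"rz":0},{"gripper":1,"dx":0,"dy":0,"dz":0,"rx":0,"ry":0,"rz":0},{"gripper":1,"dx":0,"dy":0,"dz":0,"rx":0,"ry":0,"rz":0}]'
python3 - <<'E'
from tgt import *
p,q=obs(); print(p.round(4),"residual rot",np.degrees((RT*q.inv()).as_rotvec()).round(2))
ims=[]
for n in["wrist","top","side"]:
    c=read_camera(n); np.savez(n+"3.npz",**{k:np.array(v) for k,v in c.items()})
    M=q.as_matrix()
    E=p+.093*M[:,2]+.0075*M[:,0]
    print(n,"pred eye px",proj(c,E).round(1),"peg tip,root",proj(c,np.array([ROOT+.05*D,ROOT])).round(1).tolist())
    for d in cut_out(n,"gauge")[:2]:
        P=pts(c,d["mask"]); L=(P-p)@M; print(n,d["conf"],np.round(d["box"]),"tool frame pct\n",np.percentile(L,[1,50,99],axis=0).round(4).tolist())
    im=c["pixels"]
    if n=="wrist": ims.append(im)
    else:
        u,v=proj(c,ROOT)[0].astype(int); a=im[max(0,v-60):v+60,max(0,u-80):u+80]; ims.append(cv2.resize(a,(280,210),interpolation=cv2.INTER_CUBIC))
cv2.imwrite("pics/m3.png",cv2.resize(np.hstack([ims[0],np.vstack(ims[1:])]),None,fx=.95,fy=.95))
E
```

```text
t: 5.55
eef_pos: [0.464, -0.1829, 0.2737]
tool_rot: [0.858, 0.185, 0.363, -0.312]
contact_force: [0.7, 0.4, 0.0]
gripper_width: 0.284
t: 5.85
eef_pos: [0.4651, -0.1816, 0.2742]
tool_rot: [0.858, 0.185, 0.364, -0.312]
contact_force: [-0.5, 0.4, -0.2]
gripper_width: 0.286
[ 0.4651 -0.1816  0.2742] residual rot [-8.79 -3.7  16.29]
wrist pred eye px [[280.6 409.8]] peg tip,root [[243.9, 337.9], [256.4, 309.7]]
wrist 0.55 [280. 202.  66. 332.] tool frame pct
 [[0.0043, -0.0127, -0.1077], [0.0057, -0.0001, -0.0497], [0.0072, 0.0126, 0.0504]]
top pred eye px [[377.7 190.1]] peg tip,root [[412.7, 171.9], [416.1, 158.1]]
top 0.63 [363. 205.  49.  51.] tool frame pct
 [[0.0026, -0.0332, -0.0862], [0.0063, -0.0004, 0.044], [0.2909, 0.0136, 0.1079]]
side pred eye px [[289.8 188.5]] peg tip,root [[310.2, 228.1], [325.9, 245.1]]
```

View pics/m3.png

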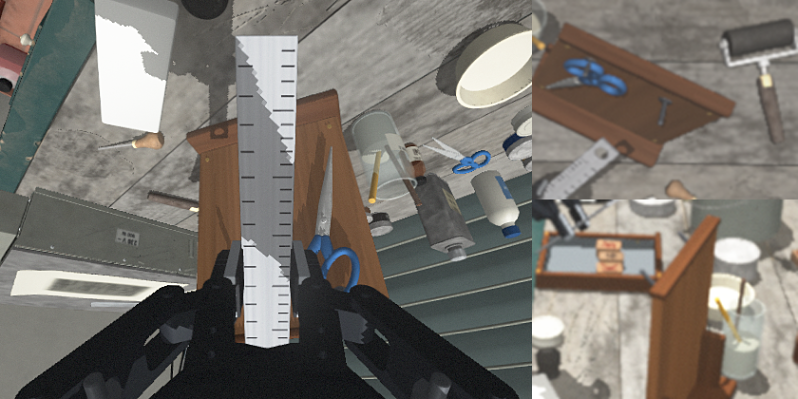

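The gauge is held centred and square, with its ends at ±0.108 in the tool frame. The arm hasn't finished the move because of the joint speed cap, so I'll continue it.

```bash
python3 -m jog '[{"gripper":1,"dx":0.003,"dy":-0.03,"dz":-0.01,"rx":-3,"ry":-1.3,"rz":5},{"gripper":1,"dx":0.006,"dy":-0.06,"dz":-0.025,"rx":-6,"ry":-2.5,"rz":11},{"gripper":1,"dx":0.009,"dy":-0.093,"dz":-0.038,"rx":-8.8,"ry":-3.7,"rz":16.3},{"gripper":1,"dx":0.009,"dy":-0.093,"dz":-0.038,"rx":-8.8,"ry":-3.7,"rz":16.3},{"gripper":1,"dx":0.009,"dy":-0.093,"dz":-0.038,"rx":-8.8,"ry":-3.7,"rz":16.3},{"gripper":1,"dx":0.009,"dy":-0.093,"dz":-0.038,"rx":-8.8,"ry":-3.7,"rz":16.3},{"gripper":1,"dx":0.009,"dy":-0.093,"dz":-0.038,"rx":-8.8,"ry":-3.7,"rz":16.3},{"gripper":1,"dx":0.009,"dy":-0.093,"dz":-0.038,"rx":-8.8,"ry":-3.7,"rz":16.3}]'
cat > chk.py <<'E'
from tgt import *
import sys
p,q=obs(); M=q.as_matrix()
print(p.round(4),"residual rot",np.degrees((RT*q.inv()).as_rotvec()).round(2),"q",np.round(get_obs()["q"],2))
E_=p+.093*M[:,2]+.0075*M[:,0]
d=ROOT-E_; print("eye",E_.round(4)," dist to root along peg",(-(d@D)).round(4),"lateral RY",(d@RY).round(4),"U",(d@U).round(4), "peg dir in world",D.round(3),"U",U.round(3))
c=read_camera("top"); P=pts(c); pk=P-ROOT
f=pk[(abs(pk@RY)<.012)&(pk@-RX>.006)&(pk@-RX<.05)&(P[:,2]>.2)&(P[:,2]<.29)&(abs(pk@U)<.012)]
print("peg live: along,RY,U",np.round(np.c_[f@D,f@RY,f@U][np.argsort(f@D)][::max(1,len(f)//6)],4).tolist())
m=cut_out("top","gauge")
if m:
    L=(pts(c,m[0]["mask"])-p)@M; L=L[abs(L[:,0])<.02]; print("gauge tool frame",np.percentile(L,[1,50,99],axis=0).round(4).tolist())
im=c["pixels"].copy(); u,v=proj(c,ROOT)[0].astype(int); a=im[v-45:v+75,u-90:u+70]; 
A=cv2.resize(a,(400,300),interpolation=cv2.INTER_CUBIC)
c=read_camera("side"); u,v=proj(c,ROOT)[0].astype(int); a=c["pixels"][v-70:v+50,u-110:u+50]
cv2.imwrite(f"pics/{sys.argv[1]}.png",np.hstack([A,cv2.resize(a,(400,300),interpolation=cv2.INTER_CUBIC)]))
E
python3 chk.py k1
```

```text
t: 6.95
eef_pos: [0.474, -0.2755, 0.2359]
tool_rot: [0.917, 0.075, 0.333, -0.207]
contact_force: [0.6, 0.2, -0.9]
gripper_width: 0.282
[ 0.474  -0.2755  0.2359] residual rot [ 0.    0.03 -0.08] q [ 1.02  0.13 -0.66  2.43  2.77  0.29 -1.19]
eye [ 0.5331 -0.3037  0.3024]  dist to root along peg 0.0898 lateral RY 0.0006 U 0.0004 peg dir in world [-0.691  0.33   0.643] U [ 0.58  -0.277  0.766]
peg live: along,RY,U [[0.0111, 0.0036, 0.0009], [0.0177, -0.0008, 0.0031], [0.0244, -0.0017, 0.0032], [0.0334, 0.0028, 0.0018], [0.0393, -0.0016, 0.0035], [0.047, 0.0027, 0.0014], [0.0513, -0.0004, 0.001]]
gauge tool frame [[0.002, -0.0136, -0.0377], [0.0064, -0.0014, 0.0431], [0.0103, 0.0127, 0.1074]]
```

Alignment is within 1 mm, and the live peg depth agrees. Now I'll thread the eye along the peg axis.

```bash
python3 -m jog '[{"gripper":1,"dx":0.0075,"dy":-0.0035,"dz":-0.007,"rx":0,"ry":0,"rz":0},{"gripper":1,"dx":0.015,"dy":-0.007,"dz":-0.014,"rx":0,"ry":0,"rz":0},{"gripper":1,"dx":0.0225,"dy":-0.0105,"dz":-0.021,"rx":0,"ry":0,"rz":0},{"gripper":1,"dx":0.03,"dy":-0.0142,"dz":-0.028,"rx":0,"ry":0,"rz":0},{"gripper":1,"dx":0.0375,"dy":-0.018,"dz":-0.035,"rx":0,"ry":0,"rz":0},{"gripper":1,"dx":0.045,"dy":-0.0215,"dz":-0.042,"rx":0,"ry":0,"rz":0},{"gripper":1,"dx":0.045,"dy":-0.0215,"dz":-0.042,"rx":0,"ry":0,"rz":0},{"gripper":1,"dx":0.045,"dy":-0.0215,"dz":-0.042,"rx":0,"ry":0,"rz":0}]'
python3 chk.py k2
```

```text
t: 7.9
eef_pos: [0.5189, -0.2969, 0.1941]
tool_rot: [0.916, 0.076, 0.333, -0.208]
contact_force: [-0.3, 0.8, -1.0]
gripper_width: 0.283
[ 0.5189 -0.2969  0.1941] residual rot [0.01 0.03 0.06] q [ 0.93  0.31 -0.59  2.37  2.69  0.41 -1.07]
eye [ 0.578  -0.3251  0.2605]  dist to root along peg 0.0248 lateral RY 0.0006 U 0.0005 peg dir in world [-0.691  0.33   0.643] U [ 0.58  -0.277  0.766]
peg live: along,RY,U [[0.021, -0.0013, 0.0031], [0.0245, 0.0051, 0.0076], [0.0255, -0.0117, 0.0016], [0.0268, 0.0069, -0.0091], [0.0277, 0.0076, -0.0117], [0.0352, -0.0013, 0.0029], [0.0522, 0.0015, 0.0006]]
gauge tool frame [[-0.0199, 0.1152, -0.2443], [-0.0144, 0.1384, -0.2365], [-0.0061, 0.1624, -0.2272]]
```

View pics/k2.png

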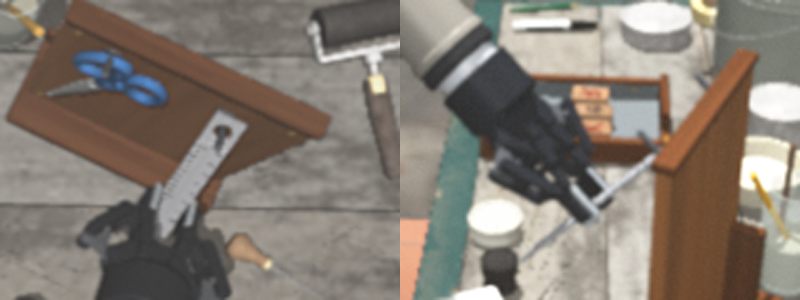

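The peg clearly passes through the eye: the tip shows in the hole at (220,140) in the left crop, and wrist force is about 0. I'll swing the bar 20° about the eye to soften the release, then let go.

```bash
python3 -m jog '[{"gripper":1,"dx":0.0075,"dy":-0.0035,"dz":-0.007,"rx":-2.9,"ry":-6,"rz":0},{"gripper":1,"dx":0.0155,"dy":-0.0075,"dz":-0.013,"rx":-5.8,"ry":-12,"rz":0},{"gripper":1,"dx":0.024,"dy":-0.0115,"dz":-0.0185,"rx":-8.6,"ry":-18,"rz":0},{"gripper":1,"dx":0.024,"dy":-0.0115,"dz":-0.0185,"rx":-8.6,"ry":-18,"rz":0},{"gripper":1,"dx":0.024,"dy":-0.0115,"dz":-0.0185,"rx":-8.6,"ry":-18,"rz":0}]' && python3 -m jog '[{"gripper":0.5,"dx":0,"dy":0,"dz":0,"rx":0,"ry":0,"rz":0},{"gripper":0.4,"dx":0,"dy":0,"dz":0,"rx":0,"ry":0,"rz":0},{"gripper":0.3,"dx":0,"dy":0,"dz":0,"rx":0,"ry":0,"rz":0},{"gripper":0.3,"dx":0,"dy":0,"dz":0,"rx":0,"ry":0,"rz":0},{"gripper":0.3,"dx":0,"dy":0,"dz":0,"rx":0,"ry":0,"rz":0},{"gripper":0.3,"dx":0,"dy":0,"dz":0,"rx":0,"ry":0,"rz":0}]'
python3 chk.py k3
```

```text
t: 8.55
eef_pos: [0.5418, -0.3102, 0.1708]
tool_rot: [0.959, 0.048, 0.169, -0.22]
contact_force: [1.4, -0.6, -0.1]
gripper_width: 0.28
t: 9.15
eef_pos: [0.5431, -0.3084, 0.1769]
tool_rot: [0.961, 0.037, 0.169, -0.218]
contact_force: [-0.3, 0.3, -0.2]
gripper_width: 0.701
[ 0.5431 -0.3084  0.1769] residual rot [ 8.790e+00  1.806e+01 -1.000e-02] q [ 1.33  0.86 -1.11  2.44  2.85  1.12 -0.73]
eye [ 0.5782 -0.3249  0.2618]  dist to root along peg 0.0255 lateral RY 0.0004 U -0.0005 peg dir in world [-0.691  0.33   0.643] U [ 0.58  -0.277  0.766]
peg live: along,RY,U [[0.008, 0.0029, -0.0011], [0.0183, 0.0022, 0.0046], [0.0242, -0.0018, 0.003], [0.0321, 0.0021, 0.0041], [0.039, 0.0017, 0.0013], [0.0443, -0.0, 0.0037], [0.051, 0.0012, -0.0002]]
```

View pics/k3.png

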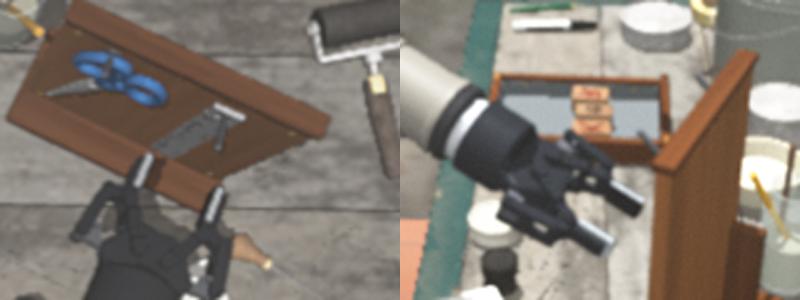

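The gauge has let go and hangs by its eye, flat along the board. I'll back out along the reverse path.

```bash
python3 -m jog '[{"gripper":0.3,"dx":-0.012,"dy":0.006,"dz":0.006,"rx":1.4,"ry":3,"rz":0},{"gripper":0.3,"dx":-0.025,"dy":0.012,"dz":0.018,"rx":5,"ry":10.4,"rz":0},{"gripper":0.3,"dx":-0.04,"dy":0.019,"dz":0.03,"rx":8.6,"ry":18,"rz":0},{"gripper":0.3,"dx":-0.055,"dy":0.026,"dz":0.045,"rx":8.6,"ry":18,"rz":0},{"gripper":0.3,"dx":-0.07,"dy":0.033,"dz":0.06,"rx":8.6,"ry":18,"rz":0},{"gripper":0.3,"dx":-0.08,"dy":0.06,"dz":0.065,"rx":8.6,"ry":18,"rz":0},{"gripper":0.3,"dx":-0.08,"dy":0.1,"dz":0.065,"rx":8.6,"ry":18,"rz":0},{"gripper":0.3,"dx":-0.08,"dy":0.1,"dz":0.065,"rx":8.6,"ry":18,"rz":0}]'
python3 - <<'E'
from tgt import *
p,q=obs(); a=np.radians(-2.35)
X=np.array([0,0,-1.]);Y=np.array([np.cos(a),np.sin(a),0]); G=R.from_matrix(np.c_[X,Y,np.cross(X,Y)])
print(p,np.round(get_obs()["q"],2),np.degrees((G*q.inv()).as_rotvec()).round(2),(np.array([.624,.142,.2])-p).round(4))
c=read_camera("top"); 
P=pts(c); pk=P-ROOT
f=pk[(abs(pk@RY)<.018)&(pk@-RX>.002)&(pk@-RX<.06)&(P[:,2]>.02)&(P[:,2]<.24)]
print("hung gauge pts: -rx, ry, z",np.round(np.c_[f@-RX,f@RY,f[:,2]+ROOT[2]][np.argsort(f[:,2])][::max(1,len(f)//8)],3).tolist())
g=P[(P[:,0]>.37)&(P[:,0]<.66)&(P[:,1]>.03)&(P[:,1]<.26)&(P[:,2]>.02)&(P[:,2]<.045)]
r=cv2.minAreaRect(g[:,:2].astype(np.float32)); print("galley rim",r,cv2.boxPoints(r).round(3).tolist())
g=P[(P[:,0]>.37)&(P[:,0]<.66)&(P[:,1]>.03)&(P[:,1]<.26)&(P[:,2]>.055)&(P[:,2]<.07)]
r=cv2.minAreaRect(g[:,:2].astype(np.float32)); print("grip",len(g),g.mean(0),r)
E
```

```text
t: 10.1
eef_pos: [0.4785, -0.2131, 0.2515]
tool_rot: [0.914, 0.074, 0.339, -0.208]
contact_force: [-0.8, -1.5, 0.3]
gripper_width: 0.702
[ 0.47845204 -0.2131024   0.25145274] [ 1.57  0.18 -1.41  2.43  2.09  0.39 -0.6 ] [ 44.79  26.67 -62.61] [ 0.1455  0.3551 -0.0515]
hung gauge pts: -rx, ry, z [[0.025, 0.008, 0.02], [0.002, 0.005, 0.064], [0.003, -0.005, 0.096], [0.002, -0.0, 0.122], [0.003, 0.002, 0.147], [0.003, -0.007, 0.168], [0.003, 0.0, 0.191], [0.003, -0.004, 0.214], [0.004, 0.007, 0.238]]
galley rim ((0.5092513561248779, 0.14533597230911255), (0.17561522126197815, 0.24394100904464722), 88.074462890625) [[0.3840000033378601, 0.06199999898672104], [0.628000020980835, 0.05299999937415123], [0.6340000033378601, 0.2290000021457672], [0.38999998569488525, 0.2370000034570694]]
grip 194 [0.62442716 0.14099843 0.05921069] ((0.6245705485343933, 0.1408887505531311), (0.1065858006477356, 0.012479472905397415), 87.83438873291016)
```

```bash
python3 -m jog '[{"gripper":0.4,"dx":0.005,"dy":0.035,"dz":0.02,"rx":4.48,"ry":2.67,"rz":-6.26},{"gripper":0.45,"dx":0.015,"dy":0.07,"dz":0.02,"rx":8.96,"ry":5.33,"rz":-12.52},{"gripper":0.45,"dx":0.03,"dy":0.105,"dz":0.02,"rx":13.44,"ry":8,"rz":-18.78},{"gripper":0.45,"dx":0.045,"dy":0.14,"dz":0.02,"rx":17.92,"ry":10.67,"rz":-25.04},{"gripper":0.45,"dx":0.06,"dy":0.175,"dz":0.02,"rx":22.4,"ry":13.33,"rz":-31.3},{"gripper":0.45,"dx":0.08,"dy":0.21,"dz":0.01,"rx":26.87,"ry":16,"rz":-37.57},{"gripper":0.45,"dx":0.1,"dy":0.245,"dz":0,"rx":31.35,"ry":18.67,"rz":-43.83},{"gripper":0.45,"dx":0.12,"dy":0.28,"dz":-0.02,"rx":35.83,"ry":21.34,"rz":-50.09},{"gripper":0.45,"dx":0.135,"dy":0.32,"dz":-0.03,"rx":40.31,"ry":24,"rz":-56.35},{"gripper":0.45,"dx":0.1455,"dy":0.355,"dz":-0.05,"rx":44.79,"ry":26.67,"rz":-62.61}]'
python3 -m jog '[{"gripper":0.45,"dx":0,"dy":0,"dz":0,"rx":0,"ry":0,"rz":0},{"gripper":0.45,"dx":0,"dy":0,"dz":0,"rx":0,"ry":0,"rz":0}]'
cat > g.py <<'E'
from tgt import *
p,q=obs(); a=np.radians(-2.1)
X=np.array([0,0,-1.]);Y=np.array([np.cos(a),np.sin(a),0]); G=R.from_matrix(np.c_[X,Y,np.cross(X,Y)])
print(p.round(4),np.round(get_obs()["q"],2),np.degrees((G*q.inv()).as_rotvec()).round(2),(np.array([.6245,.141,.047])-p).round(4))
E
python3 g.py
```

```text
t: 11.15
eef_pos: [0.6198, 0.1291, 0.2039]
tool_rot: [0.576, 0.456, 0.481, -0.478]
contact_force: [0.5, -0.6, 1.5]
gripper_width: 0.553
t: 11.35
eef_pos: [0.6182, 0.1272, 0.2035]
tool_rot: [0.578, 0.454, 0.481, -0.477]
contact_force: [-0.2, 0.2, 0.1]
gripper_width: 0.545
[0.6182 0.1272 0.2035] [ 0.4   0.7  -1.13  1.7   0.82  1.24 -0.83] [ 6.96  4.08 -9.45] [ 0.0063  0.0138 -0.1565]
```

```bash
python3 -m jog '[{"gripper":0.45,"dx":0.006,"dy":0.014,"dz":-0.03,"rx":3.5,"ry":2,"rz":-4.7},{"gripper":0.45,"dx":0.006,"dy":0.014,"dz":-0.05,"rx":6.96,"ry":4.1,"rz":-9.45},{"gripper":0.45,"dx":0.006,"dy":0.014,"dz":-0.05,"rx":6.96,"ry":4.1,"rz":-9.45},{"gripper":0.45,"dx":0.006,"dy":0.014,"dz":-0.05,"rx":6.96,"ry":4.1,"rz":-9.45}]'
python3 g.py
python3 - <<'E'
from tgt import *
c=read_camera("wrist");cv2.imwrite("pics/w4.png",c["pixels"]);P=pts(c); 
g=P[(P[:,0]>.6)&(P[:,0]<.65)&(P[:,1]>.07)&(P[:,1]<.21)&(P[:,2]>.052)&(P[:,2]<.068)]
print(len(g)); 
if len(g)>20: print(np.median(g,0),cv2.minAreaRect(g[:,:2].astype(np.float32)))
E
```

```text
t: 11.75
eef_pos: [0.6243, 0.1394, 0.1563]
tool_rot: [0.492, 0.51, 0.489, -0.509]
contact_force: [0.3, 0.1, -0.5]
gripper_width: 0.55
[0.6243 0.1394 0.1563] [ 0.41  0.79 -1.11  1.68  0.76  1.17 -0.94] [0.18 0.23 0.06] [ 0.0002  0.0016 -0.1093]
1980
[0.6248624  0.14868728 0.05918447] ((0.624649703502655, 0.1422288864850998), (0.10852724313735962, 0.011893552727997303), 88.2533950805664)
```

View pics/w4.png

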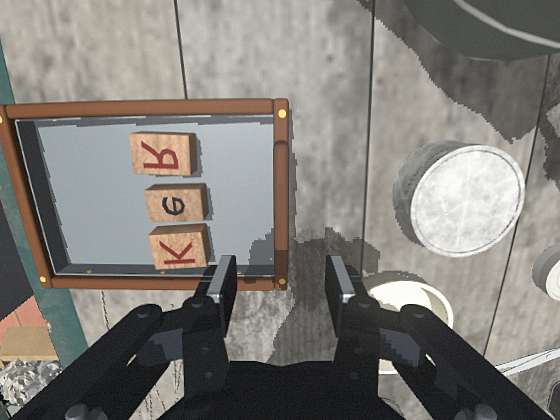

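The wrist view shows the grip rail at (280,215) in line with the jaw gap, with nothing in the fingers' way. I'll descend and grip.

```bash
python3 -m jog '[{"gripper":0.45,"dx":0,"dy":0.002,"dz":-0.04,"rx":0,"ry":0,"rz":0},{"gripper":0.45,"dx":0,"dy":0.002,"dz":-0.08,"rx":0,"ry":0,"rz":0},{"gripper":0.45,"dx":0,"dy":0.002,"dz":-0.1,"rx":0,"ry":0,"rz":0},{"gripper":0.45,"dx":0,"dy":0.002,"dz":-0.109,"rx":0,"ry":0,"rz":0},{"gripper":0.45,"dx":0,"dy":0.002,"dz":-0.109,"rx":0,"ry":0,"rz":0},{"gripper":0.7,"dx":0,"dy":0.002,"dz":-0.109,"rx":0,"ry":0,"rz":0},{"gripper":1,"dx":0,"dy":0.002,"dz":-0.109,"rx":0,"ry":0,"rz":0},{"gripper":1,"dx":0,"dy":0.002,"dz":-0.109,"rx":0,"ry":0,"rz":0},{"gripper":1,"dx":0,"dy":0.002,"dz":-0.109,"rx":0,"ry":0,"rz":0},{"gripper":1,"dx":0,"dy":0.002,"dz":-0.109,"rx":0,"ry":0,"rz":0}]' 110
python3 -m jog '[{"gripper":1,"dx":0,"dy":0,"dz":0,"rx":0,"ry":0,"rz":0},{"gripper":1,"dx":0,"dy":0,"dz":0,"rx":0,"ry":0,"rz":0}]'
python3 - <<'E'
from tgt import *
p,q=obs(); P=np.array([.390,.237,0]); r=p-P
for t,f in[(5,0),(10,0),(15,0),(20,0),(25,0),(25,5),(25,10),(25,15),(25,20),(25,25)]:
    # pitch about galley -y, then roll: rotation whose floor slopes: rotvec in galley axes
    Q=R.from_euler("z",-2.1,degrees=True)*R.from_rotvec(np.radians([-f,-t,0]))*R.from_euler("z",2.1,degrees=True)
    n=Q.apply([0,0,1]); print(t,f,"rotvec",np.degrees(Q.as_rotvec()).round(2),"d",(Q.apply(r)-r).round(4),"tilt",np.degrees(np.arccos(n[2])).round(1))
E
```

```text
t: 12.8
eef_pos: [0.6253, 0.1437, 0.049]
tool_rot: [0.492, 0.511, 0.489, -0.508]
contact_force: [-1.0, -1.3, 5.4]
gripper_width: 0.116
t: 13.0
eef_pos: [0.6253, 0.1438, 0.049]
tool_rot: [0.492, 0.511, 0.489, -0.508]
contact_force: [-1.1, -0.4, 5.7]
gripper_width: 0.115
5 0 rotvec [-0.18 -5.    0.  ] d [-0.0052  0.0002  0.0206] tilt 5.0
10 0 rotvec [-0.37 -9.99 -0.  ] d [-0.0121  0.0004  0.0407] tilt 10.0
15 0 rotvec [ -0.55 -14.99   0.  ] d [-0.0208  0.0008  0.0601] tilt 15.0
20 0 rotvec [ -0.73 -19.99  -0.  ] d [-0.0311  0.0011  0.0786] tilt 20.0
25 0 rotvec [ -0.92 -24.98   0.  ] d [-0.043   0.0016  0.0962] tilt 25.0
25 5 rotvec [ -5.91 -24.8   -0.  ] d [-0.0442  0.0105  0.103 ] tilt 25.5
25 10 rotvec [-10.91 -24.62   0.  ] d [-0.0453  0.0201  0.1092] tilt 26.9
25 15 rotvec [-15.91 -24.43   0.  ] d [-0.0463  0.0302  0.1146] tilt 29.2
25 20 rotvec [-20.9  -24.25   0.  ] d [-0.0472  0.0407  0.1193] tilt 32.0
25 25 rotvec [-25.9  -24.07  -0.  ] d [-0.048   0.0516  0.1232] tilt 35.4
```

```bash
python3 -m jog '[{"gripper":1,"dx":-0.0025,"dy":0,"dz":0.010,"rx":-0.1,"ry":-2.5,"rz":0},{"gripper":1,"dx":-0.0052,"dy":0.0002,"dz":0.0206,"rx":-0.18,"ry":-5,"rz":0},{"gripper":1,"dx":-0.0085,"dy":0.0003,"dz":0.0307,"rx":-0.27,"ry":-7.5,"rz":0},{"gripper":1,"dx":-0.0121,"dy":0.0004,"dz":0.0407,"rx":-0.37,"ry":-10,"rz":0},{"gripper":1,"dx":-0.0163,"dy":0.0006,"dz":0.0505,"rx":-0.46,"ry":-12.5,"rz":0},{"gripper":1,"dx":-0.0208,"dy":0.0008,"dz":0.0601,"rx":-0.55,"ry":-15,"rz":0},{"gripper":1,"dx":-0.0258,"dy":0.001,"dz":0.0694,"rx":-0.64,"ry":-17.5,"rz":0},{"gripper":1,"dx":-0.0311,"dy":0.0011,"dz":0.0786,"rx":-0.73,"ry":-20,"rz":0},{"gripper":1,"dx":-0.037,"dy":0.0014,"dz":0.0875,"rx":-0.82,"ry":-22.5,"rz":0},{"gripper":1,"dx":-0.043,"dy":0.0016,"dz":0.0962,"rx":-0.92,"ry":-25,"rz":0}]'
cat > s.py <<'E'
from tgt import *
import sys
p,q=obs();print(p.round(4),"q",np.round(get_obs()["q"],2))
ims=[]
for n in["top","side"]:
    c=read_camera(n); P=pts(c)
    # galley frame from tool: grasp rot vs now
    q0=R.from_quat(np.roll([.492,.511,.489,-.508],-1)); Q=q*q0.inv()*R.from_euler("z",-2.1,degrees=True)
    g0=np.array([.6253,.1438,.049]); ctr=R.from_euler("z",2.1,degrees=True).apply(np.array([.5093,.1453,0])-g0)
    o=p+Q.apply(ctr)
    cor={k:Q.apply([a*.122,b*.087,0])+o for k,a,b in[("NL",-1,1),("NR",-1,-1),("FL",1,1),("FR",1,-1)]}
    if n=="top": print({k:v.round(3).tolist() for k,v in cor.items()}); ic=Q.apply([-.109,.073,.007])+o; print("inner corner",ic.round(3))
    L=Q.inv().apply(P-o)-np.array([-.109,.073,0])
    z=L[(L[:,0]>.02)&(L[:,0]<.19)&(L[:,1]<-.02)&(L[:,1]>-.12)]
    for d in cut_out(n,"type_a")[:4]:
        l=(Q.inv().apply(pts(c,d["mask"])-o)-np.array([-.109,.073,0])); l=l[(l[:,2]>.02)&(l[:,2]<.04)]
        if len(l)>4: print(n,round(d["conf"],2),"letter top in corner frame min/max",np.percentile(l,[2,98],axis=0).round(3).tolist())
    fl=z[(z[:,2]>-.02)&(z[:,2]<.016)]
    if len(fl)>20: print(n,"floor z (expect .007)",np.median(fl[:,2]).round(4), "plane",np.linalg.lstsq(np.c_[fl[:,:2],np.ones(len(fl))],fl[:,2],rcond=None)[0].round(3))
    near=P[(P[:,0]<.45)&(P[:,0]>.36)&(P[:,1]>.03)&(P[:,1]<.27)&(P[:,2]>.012)]
    u,v=proj(c,o)[0].astype(int); h=75 if n=="top" else 60; w=h*4//3
    im=c["pixels"]; v0=max(0,v-h);u0=max(0,u-w); a=im[v0:v0+2*h,u0:u0+2*w]; ims.append(cv2.resize(a,(400,300),interpolation=cv2.INTER_CUBIC))
cv2.imwrite(f"pics/{sys.argv[1]}.png",np.hstack(ims))
E
python3 s.py s1
```

```text
t: 14.0
eef_pos: [0.5821, 0.1449, 0.145]
tool_rot: [0.59, 0.605, 0.366, -0.389]
contact_force: [2.4, -0.2, -0.4]
gripper_width: 0.121
[0.5821 0.1449 0.145 ] q [ 0.35  0.54 -1.    2.09  1.23  0.7  -1.5 ]
{'NL': [0.391, 0.236, -0.0], 'NR': [0.384, 0.063, -0.0], 'FL': [0.612, 0.228, 0.103], 'FR': [0.605, 0.054, 0.103]}
inner corner [0.399 0.222 0.011]
top 0.88 letter top in corner frame min/max [[0.098, -0.137, 0.022], [0.146, -0.102, 0.034]]
top 0.54 letter top in corner frame min/max [[0.104, -0.09, 0.022], [0.148, -0.074, 0.034]]
top floor z (expect .007) 0.0072 plane [-0.004  0.019  0.01 ]
side 0.59 letter top in corner frame min/max [[-0.01, -0.162, 0.02], [0.23, 0.012, 0.039]]
side 0.53 letter top in corner frame min/max [[0.079, -0.142, 0.022], [0.127, -0.088, 0.035]]
side 0.47 letter top in corner frame min/max [[0.08, -0.101, 0.021], [0.128, -0.06, 0.036]]
side floor z (expect .007) 0.0102 plane [ 0.002 -0.001  0.01 ]
```

Run:
```python
from tgt import *
r=np.array([.6253,.1438,.049])-np.array([.390,.237,0])
F=lambda f,t:R.from_euler("z",-2.1,degrees=True)*R.from_rotvec(np.radians([-f,-t,0]))*R.from_euler("z",2.1,degrees=True)
A=F(0,25)
for f in(4,8,12,16,20,24): Q=F(f,25); print(f,np.degrees((Q*A.inv()).as_rotvec()).round(2),(Q.apply(r)-A.apply(r)).round(4))
```

```text
4 [-3.87  0.13 -0.86] [-0.001   0.0071  0.0055]
8 [-7.74  0.24 -1.72] [-0.0019  0.0146  0.0106]
12 [-11.62   0.34  -2.58] [-0.0027  0.0225  0.0152]
16 [-15.49   0.41  -3.44] [-0.0035  0.0307  0.0194]
20 [-19.37   0.46  -4.29] [-0.0042  0.0391  0.0231]
24 [-23.24   0.49  -5.15] [-0.0048  0.0478  0.0262]
```

```bash
python3 -m jog '[{"gripper":1,"dx":0,"dy":0,"dz":0,"rx":0,"ry":0,"rz":0},{"gripper":1,"dx":-0.0005,"dy":0.0035,"dz":0.0028,"rx":-1.93,"ry":0.06,"rz":-0.43},{"gripper":1,"dx":-0.001,"dy":0.0071,"dz":0.0055,"rx":-3.87,"ry":0.13,"rz":-0.86},{"gripper":1,"dx":-0.0015,"dy":0.0108,"dz":0.0081,"rx":-5.8,"ry":0.19,"rz":-1.29},{"gripper":1,"dx":-0.0019,"dy":0.0146,"dz":0.0106,"rx":-7.74,"ry":0.24,"rz":-1.72},{"gripper":1,"dx":-0.0023,"dy":0.0185,"dz":0.0129,"rx":-9.68,"ry":0.29,"rz":-2.15},{"gripper":1,"dx":-0.0027,"dy":0.0225,"dz":0.0152,"rx":-11.62,"ry":0.34,"rz":-2.58},{"gripper":1,"dx":-0.0031,"dy":0.0266,"dz":0.0173,"rx":-13.55,"ry":0.38,"rz":-3.01},{"gripper":1,"dx":-0.0035,"dy":0.0307,"dz":0.0194,"rx":-15.49,"ry":0.41,"rz":-3.44},{"gripper":1,"dx":-0.0042,"dy":0.0391,"dz":0.0231,"rx":-19.37,"ry":0.46,"rz":-4.29}]'
python3 -m jog '[{"gripper":1,"dx":0,"dy":0,"dz":0,"rx":0,"ry":0,"rz":0},{"gripper":1,"dx":0,"dy":0,"dz":0,"rx":0,"ry":0,"rz":0},{"gripper":1,"dx":0,"dy":0,"dz":0,"rx":0,"ry":0,"rz":0},{"gripper":1,"dx":0,"dy":0,"dz":0,"rx":0,"ry":0,"rz":0},{"gripper":1,"dx":0,"dy":0,"dz":0,"rx":0,"ry":0,"rz":0},{"gripper":1,"dx":0,"dy":0,"dz":0,"rx":0,"ry":0,"rz":0}]'
python3 s.py s2
```

```text
t: 15.2
eef_pos: [0.5779, 0.1821, 0.1657]
tool_rot: [0.666, 0.508, 0.275, -0.473]
contact_force: [1.3, 1.0, 0.1]
gripper_width: 0.124
t: 15.8
eef_pos: [0.5771, 0.1834, 0.1661]
tool_rot: [0.666, 0.508, 0.276, -0.471]
contact_force: [-0.4, 1.7, -2.7]
gripper_width: 0.125
[0.5771 0.1834 0.1661] q [ 0.02  0.6  -0.92  1.95  1.18  1.18 -1.55]
{'NL': [0.389, 0.236, -0.001], 'NR': [0.37, 0.073, 0.056], 'FL': [0.611, 0.246, 0.099], 'FR': [0.592, 0.083, 0.157]}
inner corner [0.397 0.226 0.015]
top 0.63 letter top in corner frame min/max [[0.045, -0.088, 0.021], [0.052, -0.062, 0.032]]
top 0.46 letter top in corner frame min/max [[0.046, -0.134, 0.02], [0.052, -0.102, 0.032]]
top floor z (expect .007) 0.0069 plane [-0.006  0.003  0.008]
side 0.42 letter top in corner frame min/max [[-0.006, -0.164, 0.02], [0.23, 0.006, 0.037]]
```

View pics/s2.png

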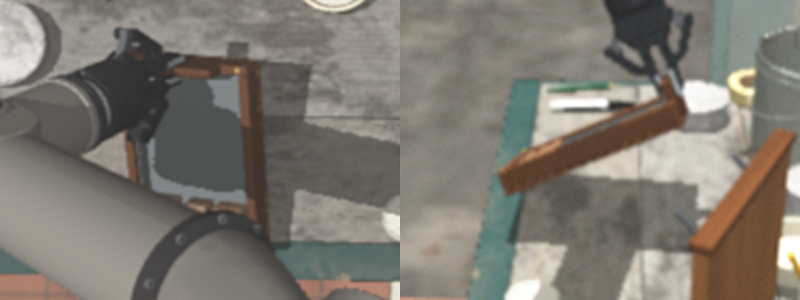

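The letters have slid down to the near wall but stuck there on their way left, because the near wall rubs. More roll and less pitch should free them.

Run:
```python
from tgt import *
r=np.array([.6253,.1438,.049])-np.array([.390,.237,0])
F=lambda f,t:R.from_euler("z",-2.1,degrees=True)*R.from_rotvec(np.radians([-f,-t,0]))*R.from_euler("z",2.1,degrees=True)
A=F(20,25)
for f,t in((22,23),(24,21),(26,19),(28,17),(30,15)): 
  Q=F(f,t); n=Q.inv().apply([0,0,1]);print(f,t,np.degrees((Q*A.inv()).as_rotvec()).round(2),(Q.apply(r)-A.apply(r)).round(4),"gx,gy,n",n.round(3))
```

```text
22 23 [-1.82  1.97 -0.77] [ 0.005   0.0027 -0.0049] gx,gy,n [ 0.367 -0.378  0.85 ]
24 21 [-3.65  3.94 -1.53] [ 0.0099  0.0052 -0.0101] gx,gy,n [ 0.333 -0.41   0.849]
26 19 [-5.49  5.89 -2.3 ] [ 0.0146  0.0076 -0.0155] gx,gy,n [ 0.298 -0.442  0.846]
28 17 [-7.34  7.84 -3.06] [ 0.0191  0.0097 -0.021 ] gx,gy,n [ 0.264 -0.472  0.841]
30 15 [-9.2   9.78 -3.83] [ 0.0234  0.0116 -0.0267] gx,gy,n [ 0.229 -0.503  0.833]
```

```bash
python3 -m jog '[{"gripper":1,"dx":0.005,"dy":0.0027,"dz":-0.0049,"rx":-1.82,"ry":1.97,"rz":-0.77},{"gripper":1,"dx":0.0099,"dy":0.0052,"dz":-0.0101,"rx":-3.65,"ry":3.94,"rz":-1.53},{"gripper":1,"dx":0.0146,"dy":0.0076,"dz":-0.0155,"rx":-5.49,"ry":5.89,"rz":-2.3},{"gripper":1,"dx":0.0191,"dy":0.0097,"dz":-0.021,"rx":-7.34,"ry":7.84,"rz":-3.06},{"gripper":1,"dx":0.0191,"dy":0.0097,"dz":-0.021,"rx":-7.34,"ry":7.84,"rz":-3.06},{"gripper":1,"dx":0.0191,"dy":0.0097,"dz":-0.021,"rx":-7.34,"ry":7.84,"rz":-3.06},{"gripper":1,"dx":0.0191,"dy":0.0097,"dz":-0.021,"rx":-7.34,"ry":7.84,"rz":-3.06},{"gripper":1,"dx":0.0191,"dy":0.0097,"dz":-0.021,"rx":-7.34,"ry":7.84,"rz":-3.06},{"gripper":1,"dx":0.0191,"dy":0.0097,"dz":-0.021,"rx":-7.34,"ry":7.84,"rz":-3.06}]'
python3 s.py s3
python3 - <<'E'
from tgt import *
c=read_camera("wrist"); cv2.imwrite("pics/w5.png",c["pixels"])
E
```

```text
t: 16.9
eef_pos: [0.5964, 0.1933, 0.1458]
tool_rot: [0.664, 0.439, 0.276, -0.538]
contact_force: [0.1, 0.5, -1.8]
gripper_width: 0.126
[0.5964 0.1933 0.1458] q [-0.08  0.72 -0.86  1.78  1.1   1.37 -1.43]
{'NL': [0.39, 0.236, -0.001], 'NR': [0.372, 0.083, 0.08], 'FL': [0.624, 0.244, 0.067], 'FR': [0.606, 0.091, 0.148]}
inner corner [0.399 0.228 0.015]
top floor z (expect .007) 0.0068 plane [-0.     0.004  0.007]
```

View pics/w5.png

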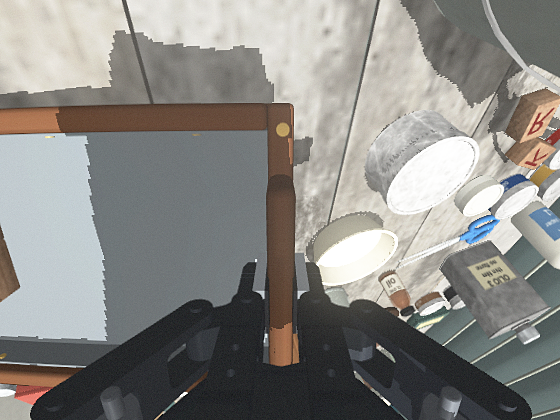

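```bash
cat > l.py <<'E'
from tgt import *
p,q=obs()
q0=R.from_quat(np.roll([.492,.511,.489,-.508],-1)); Q=q*q0.inv()*R.from_euler("z",-2.1,degrees=True)
g0=np.array([.6253,.1438,.049]); ctr=R.from_euler("z",2.1,degrees=True).apply(np.array([.5093,.1453,0])-g0)
o=p+Q.apply(ctr)
print("NL",(Q.apply([-.122,.087,0])+o).round(4),"q",np.round(get_obs()["q"],2))
for n in["top","side","wrist"]:
    c=read_camera(n); L=Q.inv().apply(pts(c)-o)-np.array([-.109,.073,0])
    s=(L[:,0]>.005)&(L[:,0]<.2)&(L[:,1]<-.004)&(L[:,1]>-.142)
    b=L[s&(L[:,2]>.024)&(L[:,2]<.036)]; f=L[s&(L[:,2]<.012)&(L[:,2]>0)]
    H,_,_=np.histogram2d(b[:,1],b[:,0],bins=[np.arange(-.15,.001,.01),np.arange(0,.13,.01)])
    F,_,_=np.histogram2d(f[:,1],f[:,0],bins=[np.arange(-.15,.001,.01),np.arange(0,.13,.01)])
    print(n,"rows y from left wall down, cols x from near wall; # letter top, . floor, ? unseen")
    for i in range(14,-1,-1): print("".join("#" if H[i,j]>1 else "." if F[i,j]>0 else "?" for j in range(12)))
E
python3 l.py
```

```text
NL [ 0.3898  0.2363 -0.0012] q [-0.08  0.72 -0.86  1.78  1.1   1.37 -1.43]
top rows y from left wall down, cols x from near wall; # letter top, . floor, ? unseen
????????????
????????????
????????????
????????????
????????????
????????????
????????????
????????????
????????????
????????????
???????????.
?????????...
?????????...
???????????.
????????????
side rows y from left wall down, cols x from near wall; # letter top, . floor, ? unseen
????????????
????????????
????????????
???????????.
??????.?..??
????????????
????..??????
?.?.????????
.???????????
????????????
???????????.
????????.?.?
???????.????
?????..?????
????????????
wrist rows y from left wall down, cols x from near wall; # letter top, . floor, ? unseen
??????......
??????......
?????.......
?????.......
?????.......
????........
????........
????........
????........
????.#......
???.........
??..........
??..........
?...........
?...........
```

The wrist depth shows bare floor right of y≈-0.10 m from the corner and beyond x≈0.05 m. That matches the three letters (30+34+36 mm) packed into the corner. I'll add some pitch again so they seat firmly on the near wall too, then check from all views.

Run:
```python
from tgt import *
r=np.array([.6253,.1438,.049])-np.array([.390,.237,0])
F=lambda f,t:R.from_euler("z",-2.1,degrees=True)*R.from_rotvec(np.radians([-f,-t,0]))*R.from_euler("z",2.1,degrees=True)
A=F(28,17)
for f,t in((28,19),(28,21),(28,23),(28,25)): 
  Q=F(f,t); print(f,t,np.degrees((Q*A.inv()).as_rotvec()).round(2),(Q.apply(r)-A.apply(r)).round(4),Q.inv().apply([0,0,1]).round(3))
```

```text
28 19 [-0.12 -1.92  0.48] [-0.0047  0.002   0.0069] [ 0.296 -0.472  0.831]
28 21 [-0.25 -3.84  0.95] [-0.0097  0.004   0.0137] [ 0.327 -0.471  0.819]
28 23 [-0.38 -5.76  1.42] [-0.0148  0.006   0.0203] [ 0.358 -0.47   0.807]
28 25 [-0.52 -7.67  1.9 ] [-0.0203  0.008   0.0268] [ 0.389 -0.469  0.793]
```

```bash
python3 -m jog '[{"gripper":1,"dx":-0.0047,"dy":0.002,"dz":0.0069,"rx":-0.12,"ry":-1.92,"rz":0.48},{"gripper":1,"dx":-0.0097,"dy":0.004,"dz":0.0137,"rx":-0.25,"ry":-3.84,"rz":0.95},{"gripper":1,"dx":-0.0148,"dy":0.006,"dz":0.0203,"rx":-0.38,"ry":-5.76,"rz":1.42},{"gripper":1,"dx":-0.0203,"dy":0.008,"dz":0.0268,"rx":-0.52,"ry":-7.67,"rz":1.9},{"gripper":1,"dx":-0.0203,"dy":0.008,"dz":0.0268,"rx":-0.52,"ry":-7.67,"rz":1.9},{"gripper":1,"dx":-0.0203,"dy":0.008,"dz":0.0268,"rx":-0.52,"ry":-7.67,"rz":1.9},{"gripper":1,"dx":-0.0203,"dy":0.008,"dz":0.0268,"rx":-0.52,"ry":-7.67,"rz":1.9},{"gripper":1,"dx":-0.0203,"dy":0.008,"dz":0.0268,"rx":-0.52,"ry":-7.67,"rz":1.9},{"gripper":1,"dx":-0.0203,"dy":0.008,"dz":0.0268,"rx":-0.52,"ry":-7.67,"rz":1.9}]'
python3 l.py
python3 - <<'E'
from tgt import *
exec(open("l.py").read().split("for n in")[0])
ims=[]
for n in["top","side","wrist"]:
    c=read_camera(n); im=c["pixels"].copy()
    K=lambda a,b,z:Q.apply(np.array(a+b+z)+[-.109,.073,0])+o
    poly=proj(c,[Q.apply([a-.109,b+.073,.030])+o for a,b in((0,0),(.05,0),(.05,-.1),(0,-.1))])
    if n!="wrist":
        s=2 if n=="top" else 3
        h=75 if n=="top" else 50; u,v=poly.mean(0).astype(int); u0=max(0,u-h);v0=max(0,v-h)
        a=cv2.resize(im[v0:v0+2*h,u0:u0+2*h],(400,400),interpolation=cv2.INTER_CUBIC); sc=200/h
        b=a.copy(); cv2.polylines(a,[((poly-[u0,v0])*sc).astype(int)],True,(0,255,255),1); ims.append(a)
    else: print("wrist poly",poly.round().tolist()); cv2.imwrite("pics/f_w.png",im)
cv2.imwrite("pics/f1.png",np.hstack(ims))
E
```

```text
t: 18.2
eef_pos: [0.5762, 0.2014, 0.1717]
tool_rot: [0.692, 0.466, 0.236, -0.499]
contact_force: [-0.5, 1.2, -1.8]
gripper_width: 0.118
NL [ 0.3894  0.2365 -0.0015] q [-0.11  0.65 -0.87  1.88  1.17  1.35 -1.56]
top rows y from left wall down, cols x from near wall; # letter top, . floor, ? unseen
???????.....
???????.....
??????......
??????......
??????......
?????.......
?????.......
?????.......
????........
...###......
....##......
............
............
????????????
????????????
side rows y from left wall down, cols x from near wall; # letter top, . floor, ? unseen
???????.?.?.
???.?.????.?
??.?????.???
?.?.?..??.??
????.?..???.
.?..???..?.?
?????.??.??.
?..?.?.??.??
.????????..?
??..?.?..?.?
?..?.?.??.?.
??..?.?.??..
.???????.???
?.?.....?..?
????????????
wrist rows y from left wall down, cols x from near wall; # letter top, . floor, ? unseen
??????......
??????......
?????.......
?????.......
?????.......
????........
????........
????........
????........
????.#......
???.........
??..........
??..........
?...........
?...........
NL [ 0.3893  0.2365 -0.0014] q [-0.11  0.65 -0.87  1.88  1.17  1.35 -1.56]
wrist poly [[-135.0, 147.0], [-64.0, 142.0], [-8.0, 309.0], [-75.0, 305.0]]
```

View pics/f1.png

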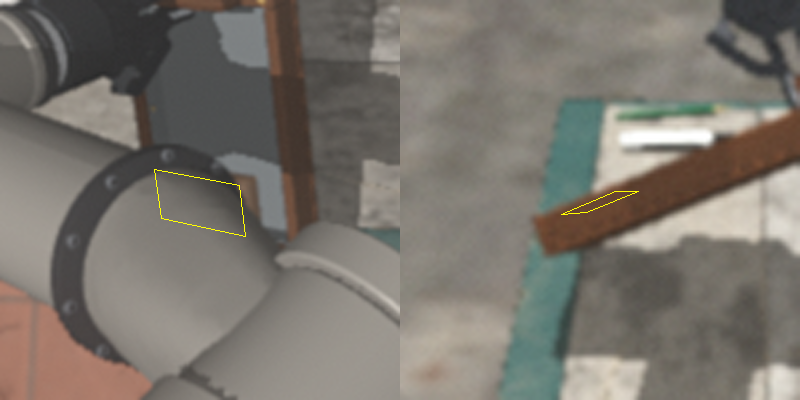

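The letter at (243,192) in the top view sticks out past the predicted packed area, and bare floor shows between it and the near wall. It may be turned, so I'll look at the points in detail.

```bash
cat > d.py <<'E'
exec(open("l.py").read().split("for n in")[0])
def run():
  for n in["top","wrist"]:
    c=read_camera(n); z=c["range_z"]; L=Q.inv().apply(pts(c)-o)-np.array([-.109,.073,0]); col=c["pixels"][z>0]
    s=(L[:,0]>-.012)&(L[:,0]<.1)&(L[:,1]<.01)&(L[:,1]>-.16)&(L[:,2]>-.01)&(L[:,2]<.06)
    hsv=cv2.cvtColor(col[s][None],cv2.COLOR_BGR2HSV)[0].astype(int); L=L[s]
    w=(hsv[:,1]>60)&(L[:,2]>.010)&(L[:,0]>.004)&(L[:,1]>-.14)&(L[:,1]<-.006)
    print(n,"wood pts",w.sum()); b=L[w]*1000
    H={}
    for x,y,zz in b: H.setdefault((int(y//5*5),int(x//5*5)),[]).append(zz)
    for y in sorted({k[0] for k in H},reverse=True): print(y,{k[1]:int(np.median(v)) for k,v in sorted(H.items()) if k[0]==y})
run()
E
python3 d.py
```

```text
NL [ 0.3893  0.2365 -0.0014] q [-0.11  0.65 -0.87  1.88  1.17  1.35 -1.56]
top wood pts 68
-85 {50: 15}
-90 {45: 10, 50: 18}
-95 {45: 13, 50: 15}
-100 {15: 11, 20: 14, 25: 15, 30: 15, 35: 20, 40: 16, 45: 19, 50: 23}
-105 {20: 17, 25: 16, 30: 22, 35: 16, 40: 17, 45: 26, 50: 17}
wrist wood pts 602
-60 {50: 10}
-65 {50: 10}
-70 {45: 10, 50: 11}
-75 {45: 11, 50: 12}
-80 {45: 12, 50: 13}
-85 {45: 14, 50: 14}
-90 {45: 15, 50: 15}
-95 {45: 16, 50: 16}
-100 {45: 18, 50: 17}
```

The points settle it: the top camera sees the right letter's side face at y=-0.102 m, and the wrist camera sees straight end faces at x=0.050 m. So the letters are squarely packed in the corner. One last check on the gauge, then I'll hand in.

Run:
```python
from tgt import *
c=read_camera("top"); P=pts(c); pk=P-ROOT
f=pk[(abs(pk@RY)<.018)&(pk@-RX>.001)&(pk@-RX<.008)&(P[:,2]>.04)&(P[:,2]<.24)]
print("gauge pts on board",len(f),np.percentile(f[:,2]+.245,[1,99]).round(3))
print(np.round(get_obs()["contact_force"],1),get_obs()["t"])
hand_in()
```

```text
gauge pts on board 254 [0.047 0.236]
[-1.1 -0.6 -2.3] 18.65
the job is handed in; nothing more can be done
```

The gauge hangs on the free peg and the galley is held tilted with all three letters packed into its near left corner. I handed it in at about 18.7 s and it reported no verdict.

- **Gauge:** I threaded its eye along the peg, let go and backed out. The last top-camera check still shows it hanging flat against the board.
- **Tilt:** I took the galley by its hand grip. A first tilt brought the letters to the near wall, but they stuck there before going left. More sideways tilt with less pitch freed them, and I then added pitch again to seat them. The final tilt is about 28° to the left and 25° toward the robot, and the fingers never touched the letters.
- **Letters:** In the final check, the last letter's outer side is about 102 mm from the left wall, and the three are 100 mm wide together. The end faces that could be seen are straight, 50 mm from the near wall. The arm hid the corner itself, so the innermost letter's position is inferred from the bare floor around it.
- **Letter check that disagreed:** One picture and a coarse grid made the last letter look turned. A closer look at the depth points showed this was its side face.
- **Corner on the bench:** Its height, worked out from the gripper's pose, is within 2 mm of the bench. The wrist carries only about 2 N of the galley's weight, so the corner is bearing on the bench.
- **Not checked at the end:** I did not measure the tin, loupe or wax block again. The arm passed well above them.

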